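Lock the cover of an enclosure with its slotted quarter-turn lock

ROBOT

A 6-joint arm with a two-finger parallel gripper is mounted at the origin on the work surface. World frame = base frame: x ahead of the robot, y to its left, z up, the work surface at z = 0. Lengths are in m, angles in rad, forces in N, time in s.
With the tool pointing down it reaches from about 0.4 to 0.825 m from the base axis. Payload 7 kg.
Tool frame: the origin (TCP) lies at the centre of the arm's flange, where the gripper is bolted on; the fingertips stand 178 mm ahead of it and the grasp point (between the pads) lies arm.tcp_to_grasp ahead of it (arm.tcp_to_grasp is the distance from the TCP to the grasp point, in m); z points along the fingers, y is the direction in which the jaws open and shut (so a half turn about z gives the same grasp; the last joint's range is limited). The gripper opens to 88 mm and grips with 3 to 60 N. Pads are 19 mm wide; open, the fingers measure 130 mm over their backs; the gripper's body (78 mm by 193 mm) begins 47 mm behind the grasp point.
Start: joints at [-0.845, 0.359, 0.012, 0, -1.224, -0.288], TCP at [0.286, -0.611, 0.405] pointing down, gripper open.
Joint ranges: [-3.07, 3.07], [-1.43, 2.12], [-1.02, 1.25], [-3.03, 1.67], [-3.05, -0], [-3.03, 3.03]. Speed limits (rad/s): [2.39, 2.39, 3.01, 3.14, 3.14, 3.14].

INTERFACE

Orientations are given as [roll, pitch, yaw] about the fixed x, y, z axes, in that order (R = Rz(yaw) Ry(pitch) Rx(roll)).
In Python, from station import arm gives the robot as it stands.
- The arm moves only by the tool move_arm, never from a script. Its argument "deltas" is a list of rows, each a list of 6 numbers: the shift along the world's x, y, z in mm, then the turn, a rotation vector about the world's x, y, z in degrees. In form: [[tx, ty, tz, ax, ay, az], ...]. A call has exactly 5 rows; each row shifts and turns the commanded pose from where the row before left it; what a row does not reach is not made up. A row lasts 1/12 s, in which the tool goes at most 41.7 mm and 7.16 degrees, less where a joint would pass 70% of its speed; a pose out of reach is approached as far as the arm can. A call with a gripper value outside its range is refused whole. "claw" is the closure in counts, from 0 (fully open) to 255 (shut), set as the call begins (left out, the last holds). The fingers move at their own pace and stop on an object; "squeeze" is the grip in N (left out, the last holds). Time passes only in rows, so rows that do not move let the fingers close, or fill a call up. It gives the time, the measured TCP pose, the force and the opening at its end, in the units of the state.
- arm.get_state(): the state, without advancing time (a new reading comes with each control period).
- arm.grab_frame(name): name is "scene" or "top" or "wrist"; returns the picture (384x512x3 uint8, red, green, blue); there is no depth.
- arm.calibration(name): a dict with "intrinsics" (3x3 intrinsics, pixels), "T" (4x4, takes a point from camera to world coordinates); the wrist camera has in their place "mount" (4x4, takes a point from camera to tool coordinates, whose origin is the TCP and whose axes are the flange's). Camera axes: x right, y up, looking along -z (the intrinsics and any distortion apply to the point x, -y, -z); pixel columns grow to the right and rows downward; lengths in m; the calibration is good to about 2 mm. A picture is of the moment at which its call begins: read the wrist's pose just before it. calibration takes no time and is no camera call.
- arm.job_done(): hands the job in, once; it reports no verdict.
Trained networks look in the newest picture that a camera, given by its name, has taken for a name from the list of things; names that differ only in an ending like _2 or _b are one class to them, and where a whole thing is asked for, a point or a joint stands for the part that bears it (a point fixed in the world has none). Each returns a list of dicts, best first, with "score" (0 to 1); they miss things now and then, are a little off and sometimes report something else, mostly with a low value. They report only what shows in the picture. A call takes as long as a camera call. They do not tell look-alikes from the thing itself.
- arm.spot_in(thing, camera): "xy" ([column, row] in pixels, amid what is visible of it).
- arm.masks_of(thing, camera): "pixels" (384x512 bool, what is visible of it) and "xy" ([column, row] in pixels, amid what is visible of it).
- arm.spot_point(thing, camera): "xy" ([column, row] in pixels: a listed point, or the origin of a listed thing).
The state is a dict: "t": time; "q": joint angles; "qd": joint speeds; "joint_efforts": joint torques, N m; "eef_pos": TCP position; "ee_rot": TCP orientation; "force": force on the tool from outside, world axes, zero at the start; "moment": the same for the moment, N m; "width": finger opening in m.
Only numpy, scipy, OpenCV 4.12 (cv2) and the standard library are available. Lean on these libraries where they do the work, as an engineer would, in place of code of your own. Each camera call takes 0.05 s, during which the arm holds its last target. There are 200 camera calls.

TASK

Take the flat screwdriver out of its stand, set its blade on the spring-loaded slotted lock screw down in the open turret of the enclosure's round cover and feel lightly for the slot until the blade drops fully in, then turn the screw clockwise to its stop. Never push the screw down to the bottom of its spring travel and do not force it at the stop. Leave everything else on the bench alone, and finally stand the screwdriver upright back in its stand and let go.

Things in the scene. Friction and masses are not known exactly. Their poses are not given: they have to be found in the camera images.
- driver_mid (a point): Centre of the grey screwdriver handle, an upright 24 x 24 mm square bar 70 mm long; this point is half-way up it. Loose, about 120 g, starts upright in the stand, blade down. z up along the handle, x along the blade's width, y across its thickness; the handle's flats face x and y. Below the handle: a round flange 34 mm across, 5 mm thick, 35 to 40 mm under this point
- driver_tip (a point): Middle of the lower end of the screwdriver's blade, 85 mm straight below driver_mid, same axes. The flat blade is 16 mm wide and 13 mm long, 3 mm thick over its last 10 mm and 4 mm above; then a round shank 9 mm across up to the flange, 45 mm above this point
- stand: Screwdriver stand: fixed black block 70 x 70 x 60 mm high, origin at the centre of its underside, z up, with one round upright through hole in its middle
- stand_mouth (a point): Centre of the stand's hole at its top face, z up. The hole is 23 mm across with a 3 mm chamfer. The screwdriver's flange rests on the block's top, so that at rest driver_mid is 40 mm above this point
- unit: The enclosure to lock: fixed grey box under a round steel cover 170 mm across, top of cover 60 mm up; origin at the centre of the underside, z up, x from the turret to the cover's middle. An open aluminium turret stands on the cover 45 mm from the middle: ring 36 mm across, bore 21 mm, 22 mm high. The other, alike enclosure has a blind domed stub there
- lock_face (a point): Centre of the upper face of the lock screw at rest, 4 mm below the turret's rim; axes of the enclosure. Brass head 20 mm across with one straight slot across it, 5.4 mm wide, 7 mm deep. Spring loaded: it gives way downward by 4 mm at most, from 3 N at rest to 7 N at the bottom, and is rigid beyond. Turns under about 0.1 N m, stays where left
- lock (a joint): Angle of the lock screw, rad, growing clockwise seen from above: starts between 0 and 0.3, rigid locked stop at 1.57 (do not load it with over 0.3 N m). The direction of the slot is not measured: at 0 it lies anywhere within 1 rad either side of the x axis of lock_face (either end of the slot alike); at angle q it has turned q further clockwise
- lock_push (a joint): How far the spring-loaded lock screw is pushed down, m: 0 at rest, 0.004 at the bottom of its travel, which it must not reach
Not all that is in view belongs to the job. Of the things that look like the part that bears driver_mid, the middle-sized one is meant.

How it is judged:
On the way, in this order (a step that is already met when the one before it is completed fails the run):
1. the blade has dropped into the slot of the lock screw (z of driver_tip in the frame of lock_face below -0.006 m and horizontal distance between driver_tip and lock_face below 0.005 m), for 0.1 s.
2. the screw is turned clockwise to its stop with the blade in it (value of joint lock above 1.4 rad and horizontal distance between driver_tip and lock_face below 0.006 m and z of driver_tip in the frame of lock_face below -0.002 m), for 0.1 s.
At the end, for the whole second after the job is handed in: the lock screw is within 0.17 rad of its stop, and the screwdriver stands at rest in the stand's hole, its flange down on the block (within 4 mm), centred within 8 mm and upright within 0.1 rad, released (value of joint lock above 1.4 rad and horizontal distance between driver_mid and stand_mouth below 0.008 m and z of driver_mid in the frame of stand_mouth below 0.044 m and angle between driver_mid's own z axis and vertical below 0.1 rad and linear speed of driver below 0.02 m/s); the robot touches nothing.
It fails at once if the lock screw is pushed down to the bottom of its spring travel (value of joint lock_push above 0.0038 m).
It fails at once if the screwdriver forces the enclosure, its turret or its screw with more than 60 N in all (contact force between driver and unit above 60 N).
It fails at once if the robot itself touches the enclosure with more than 5 N (contact force between any of the arm, the fingers and unit above 5 N).
It fails at once if a bystander is moved by more than 20 mm (distance of any of gasket, jar, wrench, bush, carton, mug, tape from where it was at the start of the episode above 0.02 m).
It also fails if it takes over 72 s, if anything falls off the work surface, if the arm or the gripper's body presses on something with over 40 N, if the wrist force passes 120 N, or if a joint passes its speed limit or range.

## Working session

There is one attempt and no reset: what is moved stays moved. The work goes in short steps, Python scripts to look and compute and a tool call to move; the robot and the scene stay as the last step left them, time stands still between calls to the robot, and variables do not carry over. Pictures are saved under pics/ and viewed, about 8 in all and at most 12, crops included, and the job is handed in when it is done.

Besides the shell and the picture viewer there is one more tool, called by a JSON object that holds its "method" and its "body", one argument or row to a line. move_arm: Moves the arm, as the interface text tells. Its arguments: {"type":"object","properties":{"deltas":{"type":"array","items":{"type":"array","items":{"type":"number"}}},"claw":{"type":"number"},"squeeze":{"type":"number"}},"required":["deltas"]}

```bash
mkdir -p pics; ls
cat > h.py <<'E'
import numpy as np, cv2
from scipy.spatial.transform import Rotation as R
from station import arm
def save(n,img): cv2.imwrite(f'pics/{n}.png',cv2.cvtColor(img,cv2.COLOR_RGB2BGR))
def camT(name,st=None):
    c=arm.calibration(name); K=np.array(c['intrinsics'])
    if name!='wrist': return K,np.array(c['T'])
    st=st or arm.get_state(); T=np.eye(4); T[:3,3]=st['eef_pos']; 
    T[:3,:3]=R.from_euler('xyz',st['ee_rot']).as_matrix()
    return K,T@np.array(c['mount'])
def ray(px,K,T):
    d=np.linalg.inv(K)@[px[0],px[1],1]; d=T[:3,:3]@(d*[1,-1,-1]); return T[:3,3],d/np.linalg.norm(d)
def atz(px,z,K,T):
    o,d=ray(px,K,T); return o+d*(z-o[2])/d[2]
def proj(p,K,T):
    c=np.linalg.inv(T)@np.r_[p,1]; u=K@(c[:3]*[1,-1,-1]); return u[:2]/u[2]
def tri(obs):
    A=np.zeros((3,3));b=np.zeros(3)
    for px,K,T in obs:
        o,d=ray(px,K,T);M=np.eye(3)-np.outer(d,d);A+=M;b+=M@o
    p=np.linalg.solve(A,b); return p,[np.linalg.norm(proj(p,K,T)-px) for px,K,T in obs]
E
python3 - <<'E'
from h import *
print(arm.tcp_to_grasp, arm.get_state())
a=arm.grab_frame('scene');b=arm.grab_frame('top')
save('scene',a);save('top',b)
for c in('scene','top'):
  cal=arm.calibration(c);print({k:np.round(v,3).tolist() for k,v in cal.items()})
  K,T=camT(c)
  for t,z in(('driver_mid',.1),('stand',0),('stand_mouth',.06),('unit',0),('lock_face',.078)):
    print(c,t,[(np.round(d['xy'],1).tolist(),round(d['score'],2),atz(d['xy'],z,K,T)[:2].round(3).tolist()) for d in arm.spot_point(t,c)])
print({k:np.round(v,4).tolist() for k,v in arm.calibration('wrist').items()})
E
```

```text
pics
0.1593 {'t': 0.0, 'q': array([-8.44905158e-01,  3.59367195e-01,  1.10224739e-02, -3.55333875e-04,
       -1.22406736e+00, -2.88092922e-01]), 'qd': array([ 1.06012375e-03,  1.19962071e-03,  9.30142517e-05, -5.21495543e-04,
        4.60020586e-04,  5.32454402e-04]), 'joint_efforts': array([ 3.86285219e-04, -5.82716346e+01,  2.93060070e+01,  6.99741930e+00,
        6.86577841e-03, -1.55766948e-04]), 'eef_pos': array([ 0.28606879, -0.61115547,  0.40371839]), 'ee_rot': array([ 3.13994858e+00, -1.38852511e-04, -2.70391531e+00]), 'force': array([-1.149491  ,  0.16781927,  0.45962732]), 'moment': array([-0.02200604, -0.03792217, -0.00543941]), 'width': 0.08747303727221645}
{'intrinsics': [[350.29, 0.0, 258.153], [0.0, 350.29, 191.049], [0.0, 0.0, 1.0]], 'T': [[-0.726, -0.547, 0.417, 0.798], [0.688, -0.563, 0.459, 0.328], [-0.016, 0.62, 0.785, 0.676], [0.0, 0.0, 0.0, 1.0]]}
scene driver_mid [([275.2, 192.9], 0.85, [0.47, 0.019]), ([303.9, 164.1], 0.76, [0.367, 0.006]), ([234.1, 229.2], 0.6, [0.59, 0.027])]
scene stand [([274.1, 222.5], 0.57, [0.476, 0.025])]
scene stand_mouth [([275.6, 2
[... 292 characters left out ...]
68, 0.351], [-0.999, -0.01, -0.037, -0.033], [-0.038, 0.168, 0.985, 0.895], [0.0, 0.0, 0.0, 1.0]]}
top driver_mid [([243.1, 253.2], 0.7, [0.376, 0.01]), ([232.7, 201.2], 0.6, [0.48, 0.031]), ([245.8, 164.2], 0.43, [0.556, 0.004]), ([240.2, 207.3], 0.2, [0.467, 0.016])]
top stand [([237.7, 213.4], 0.91, [0.468, 0.028])]
top stand_mouth [([239.9, 209.4], 0.83, [0.469, 0.019])]
top unit [([344.6, 145.8], 0.71, [0.623, -0.218])]
top lock_face [([357.7, 157.2], 0.91, [0.574, -0.228])]
{'intrinsics': [[269.2697, 0.0, 256.2463], [0.0, 269.2697, 189.4531], [0.0, 0.0, 1.0]], 'mount': [[0.0005, 0.953, 0.3029, 0.0819], [1.0, 0.0, -0.0017, -0.0], [-0.0017, 0.3029, -0.953, 0.0199], [0.0, 0.0, 0.0, 1.0]]}
```

Run:
```python
import cv2,numpy as np
a=cv2.imread('pics/scene.png');b=cv2.imread('pics/top.png')
a=cv2.resize(a[60:384,60:420],None,fx=1.1,fy=1.1);b=cv2.resize(b[60:384,100:460],None,fx=1.1,fy=1.1)
cv2.imwrite('pics/v1.png',np.hstack([a,b]))
```

```text
(no output)
```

View pics/v1.png

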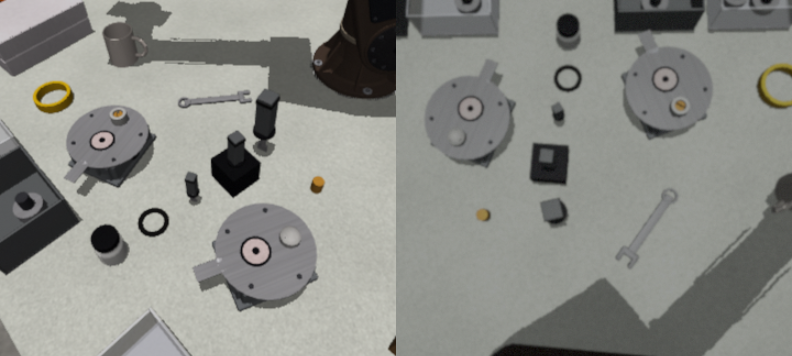

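The pictures show three look-alike drivers: in the stand at scene (275,193), top (240,207); a big one at scene (304,164), top (243,253); and a small one at scene (234,229), top (246,164). The one in the stand is middle-sized, so it is the one meant. The open turret is at scene (169,167), top (358,157). The other enclosure has the domed stub. I'll go over the turret with the wrist camera first.

{"method": "move_arm", "body": {
  "deltas": [
    [19.3, 25.9, -3, 0, 0, 0],
    [19.3, 25.9, -3, 0, 0, 0],
    [19.3, 25.9, -3, 0, 0, 0],
    [19.3, 25.9, -3, 0, 0, 0],
    [19.3, 25.9, -3, 0, 0, 0]
  ],
  "claw": 0
}}

```text
t: 1.02
eef_pos: [0.3832, -0.4806, 0.3897]
ee_rot: [-3.141, 0.0, -2.704]
force: [-0.2, 0.0, 0.1]
width: 0.0875
```

{"method": "move_arm", "body": {
  "deltas": [
    [19.3, 25.9, -3, 0, 0, 0],
    [19.3, 25.9, -3, 0, 0, 0],
    [19.3, 25.9, -3, 0, 0, 0],
    [19.3, 25.9, -3, 0, 0, 0],
    [19.3, 25.9, -3, 0, 0, 0]
  ]
}}

```text
t: 1.43
eef_pos: [0.4798, -0.3509, 0.3748]
ee_rot: [-3.141, 0.0, -2.704]
force: [-0.1, -0.3, 0.6]
width: 0.0877
```

{"method": "move_arm", "body": {
  "deltas": [
    [19.3, 25.9, -3, 0, 0, 0],
    [19.3, 25.9, -3, 0, 0, 0],
    [19.3, 25.9, -3, 0, 0, 0],
    [19.3, 25.9, -3, 0, 0, 0],
    [19.3, 25.9, -3, 0, 0, 0]
  ]
}}

```text
t: 1.85
eef_pos: [0.5764, -0.2213, 0.3598]
ee_rot: [-3.141, 0.0, -2.704]
force: [0.8, -0.0, 0.2]
width: 0.0876
```

Run:
```python
from h import *
st=arm.get_state();print(st['t'],st['eef_pos'],st['ee_rot'],st['q'])
w=arm.grab_frame('wrist');save('w1',w);K,T=camT('wrist',st)
for t,z in(('driver_mid',.1),('stand_mouth',.06),('unit',0),('lock_face',.078)):
    print(t,[(np.round(d['xy'],1).tolist(),round(d['score'],2),atz(d['xy'],z,K,T)[:2].round(4).tolist()) for d in arm.spot_point(t,'wrist')])
p=proj([.576,-.222,.078],K,T).astype(int);print(p)
# rectified overhead at plane z=.078, 8px/mm, +-30mm, x up, y left
H=[]
xs=[];ps=[]
for i,j in((0,0),(479,0),(479,479),(0,479)):
  ps.append(proj([.576+(240-j)/6000,-.222+(240-i)/6000,.078],K,T));xs.append((i,j))
M=cv2.getPerspectiveTransform(np.float32(ps),np.float32(xs))
o=cv2.warpPerspective(w,M,(480,480),flags=cv2.INTER_CUBIC)
save('v2',np.hstack([cv2.resize(w,None,fx=.6,fy=.6)[:, :].copy() if 0 else cv2.copyMakeBorder(cv2.resize(w,(300,225)),0,255,0,0,cv2.BORDER_CONSTANT),o]))
```

```text
1.85 [ 0.57639367 -0.22134775  0.35978265] [-3.14134905e+00  4.30142098e-04 -2.70365682e+00] [-5.07852929e-02  2.96476896e-01 -1.84377571e-01  1.48187826e-05
 -1.08944770e+00 -1.08208211e+00]
driver_mid []
stand_mouth [([497.5, 195.3], 0.95, [0.4763, 0.0252])]
unit [([247.3, 201.0], 0.94, [0.6198, -0.2137])]
lock_face [([251.9, 188.1], 0.87, [0.5781, -0.225])]
[255 187]
```

View pics/v2.png

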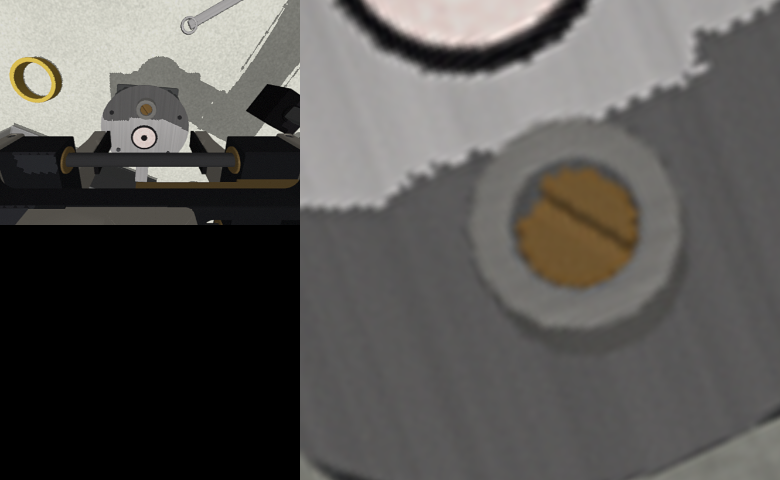

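The rectified view shows the turret ring at about (576,224) and the brass screw at (578,228). One slot wall edge runs (540,185)–(632,245), which puts the slot about 57° from world x. Next I look at the driver in the stand.

{"method": "move_arm", "body": {
  "deltas": [
    [-10.2, 24.3, 5, 0, 0, 0],
    [-10.2, 24.3, 5, 0, 0, 0],
    [-10.2, 24.3, 5, 0, 0, 0],
    [-10.2, 24.3, 5, 0, 0, 0],
    [-10.2, 24.3, 5, 0, 0, 0]
  ]
}}

```text
t: 2.52
eef_pos: [0.5235, -0.1016, 0.3851]
ee_rot: [-3.141, 0.0, -2.706]
force: [1.0, 0.5, 0.3]
width: 0.088
```

{"method": "move_arm", "body": {
  "deltas": [
    [-10.2, 24.3, 5, 0, 0, 0],
    [-10.2, 24.3, 5, 0, 0, 0],
    [-10.2, 24.3, 5, 0, 0, 0],
    [-10.2, 24.3, 5, 0, 0, 0],
    [-10.2, 24.3, 5, 0, 0, 0]
  ]
}}

```text
t: 2.93
eef_pos: [0.4726, 0.02, 0.4103]
ee_rot: [-3.142, 0.001, -2.706]
force: [1.0, 0.5, 0.6]
width: 0.0878
```

Run:
```python
from h import *
st=arm.get_state();print(st['t'],st['eef_pos'],st['ee_rot'],st['q'])
w=arm.grab_frame('wrist');save('w2',w);K,T=camT('wrist',st)
for t,z in(('driver_mid',.1),('stand',0),('stand_mouth',.06)):
    print(t,[(np.round(d['xy'],1).tolist(),round(d['score'],2),atz(d['xy'],z,K,T)[:2].round(4).tolist()) for d in arm.spot_point(t,'wrist')])
c=(.474,.022)
def rect(z):
  ps=[];xs=[]
  for i,j in((0,0),(479,0),(479,479),(0,479)):
    ps.append(proj([c[0]+(240-j)/4000,c[1]+(240-i)/4000,z],K,T));xs.append((i,j))
  return cv2.warpPerspective(w,cv2.getPerspectiveTransform(np.float32(ps),np.float32(xs)),(480,480),flags=cv2.INTER_CUBIC)
o=rect(.135)
save('v3',np.hstack([cv2.copyMakeBorder(cv2.resize(w,(300,225)),0,255,0,0,cv2.BORDER_CONSTANT),o]))
```

```text
2.9333 [0.47262847 0.01998811 0.41032003] [-3.14156327e+00  8.97907685e-04 -2.70555986e+00] [ 4.59764135e-01  1.56124241e-02 -4.06840356e-01  5.55906696e-05
 -1.14744659e+00 -1.59455050e+00]
driver_mid [([223.6, 259.2], 0.9, [0.5809, 0.0266]), ([257.1, 182.4], 0.66, [0.4742, 0.0223]), ([27.4, 169.2], 0.54, [0.5675, -0.214])]
stand [([255.5, 164.4], 0.93, [0.4762, 0.0211])]
stand_mouth [([257.3, 173.6], 0.81, [0.474, 0.0227])]
```

View pics/v3.png

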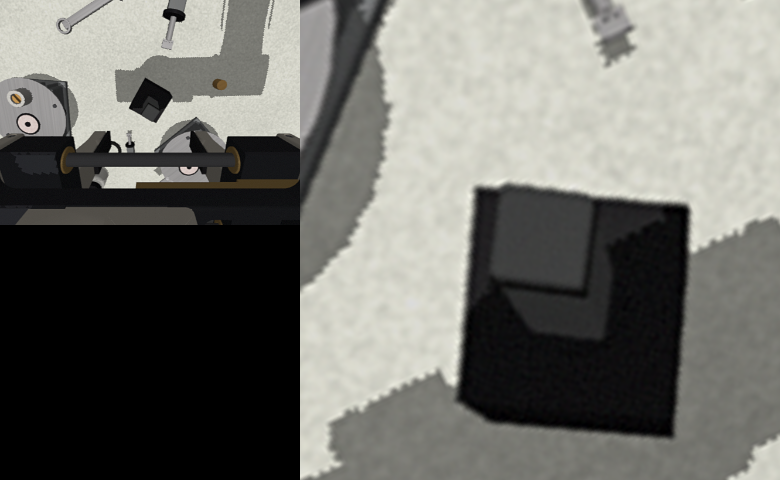

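The rectified picture shows the handle top as a square with corners (504,185), (594,196), (586,292), (490,280). That gives a centre near (0.4745, 0.021) with flats turned about −7.5°. I'll align the jaws along y, clear of the neighbouring drivers, and descend.

{"method": "move_arm", "body": {
  "deltas": [
    [0.4, 0.3, 0, 0, 0, -6.5],
    [0.4, 0.3, 0, 0, 0, -6.5],
    [0.4, 0.3, 0, 0, 0, -6.5],
    [0.4, 0.3, 0, 0, 0, -6.5],
    [0.3, 0.3, 0, 0, 0, -6.5]
  ]
}}

```text
t: 3.55
eef_pos: [0.4757, 0.0202, 0.4093]
ee_rot: [-3.141, -0.001, 3.004]
force: [-0.1, 0.0, 1.0]
width: 0.0877
```

{"method": "move_arm", "body": {
  "deltas": [
    [0, 0, -15, 0, 0, 0],
    [0, 0, -15, 0, 0, 0],
    [0, 0, -15, 0, 0, 0],
    [0, 0, -15, 0, 0, 0],
    [0, 0, -15, 0, 0, 0]
  ]
}}

```text
t: 3.97
eef_pos: [0.4756, 0.0201, 0.3337]
ee_rot: [-3.141, -0.0, 3.01]
force: [0.6, 0.5, 0.1]
width: 0.0879
```

{"method": "move_arm", "body": {
  "deltas": [
    [0, 0, -17, 0, 0, 0],
    [0, 0, -17, 0, 0, 0],
    [0, 0, -17, 0, 0, 0],
    [0, 0, -15, 0, 0, 0],
    [0, 0, -10, 0, 0, 0]
  ]
}}

```text
t: 4.38
eef_pos: [0.4753, 0.02, 0.2569]
ee_rot: [-3.14, -0.002, 3.01]
force: [-0.0, -0.1, 0.3]
width: 0.0876
```

{"method": "move_arm", "body": {
  "deltas": [
    [0, 0, 0, 0, 0, 0],
    [0, 0, 0, 0, 0, 0],
    [0, 0, 0, 0, 0, 0],
    [0, 0, 0, 0, 0, 0],
    [0, 0, 0, 0, 0, 0]
  ],
  "claw": 150,
  "squeeze": 15
}}

```text
t: 4.8
eef_pos: [0.4758, 0.0215, 0.2594]
ee_rot: [3.141, 0.001, 3.012]
force: [-0.3, -0.5, -0.5]
width: 0.0595
```

{"method": "move_arm", "body": {
  "deltas": [
    [0, 0, 0, 0, 0, 0],
    [0, 0, 0, 0, 0, 0],
    [0, 0, 0, 0, 0, 0],
    [0, 0, 0, 0, 0, 0],
    [0, 0, 0, 0, 0, 0]
  ],
  "claw": 255,
  "squeeze": 15
}}

```text
t: 5.22
eef_pos: [0.4755, 0.0217, 0.2587]
ee_rot: [3.142, 0.0, 3.012]
force: [0.5, -0.3, 0.5]
width: 0.0264
```

{"method": "move_arm", "body": {
  "deltas": [
    [0, 0, 0, 0, 0, 0],
    [0, 0, 0, 0, 0, 0],
    [0, 0, 0, 0, 0, 0],
    [0, 0, 0, 0, 0, 0],
    [0, 0, 0, 0, 0, 0]
  ],
  "squeeze": 45
}}

```text
t: 5.63
eef_pos: [0.4755, 0.0217, 0.2587]
ee_rot: [3.142, 0.0, 3.012]
force: [-0.6, 0.6, 2.3]
width: 0.024
```

{"method": "move_arm", "body": {
  "deltas": [
    [0, 0, 12, 0, 0, 0],
    [0, 0, 20, 0, 0, 0],
    [0, 0, 26, 0, 0, 0],
    [0, 0, 26, 0, 0, 0],
    [0, 0, 26, 0, 0, 0]
  ]
}}

```text
t: 6.05
eef_pos: [0.4752, 0.0215, 0.3695]
ee_rot: [-3.141, -0.001, 3.012]
force: [1.6, 0.4, -1.5]
width: 0.0236
```

Run:
```python
from h import *
st=arm.get_state();print(st['t'],st['eef_pos'],st['ee_rot'],st['q'],st['force'])
w=arm.grab_frame('wrist');save('w3',w);KW,TW=camT('wrist',st)
s=arm.grab_frame('scene');t=arm.grab_frame('top')
p=st['eef_pos'];ims=[]
for n,im in(('wrist',w),('scene',s),('top',t)):
  K,T=camT(n,st)
  for th in('driver_mid','driver_tip'):
    print(n,th,[(np.round(d['xy'],1).tolist(),round(d['score'],2)) for d in arm.spot_point(th,n)],'pred',proj(p-[0,0,.1593+.085*(th=='driver_tip')],K,T).round(1))
  u=proj(p-[0,0,.225],K,T).astype(int); r=32 if n!='wrist' else 60
  x0=max(u[0]-r,0);y0=max(u[1]-r,0)
  ims.append(cv2.resize(im[y0:y0+2*r,x0:x0+2*r],(260,260),interpolation=cv2.INTER_CUBIC))
save('v4',np.hstack(ims))
```

```text
6.05 [0.47521106 0.02150067 0.36953552] [-3.14115218e+00 -8.02316137e-04  3.01205023e+00] [ 4.60185274e-01  5.48698784e-02 -4.64258360e-01 -9.22278571e-05
 -1.05257985e+00 -2.16047813e+00] [ 1.6098126   0.44201668 -1.48980736]
wrist driver_mid [([254.3, 251.5], 0.86)] pred [255.6 251.2]
wrist driver_tip [([228.8, 77.4], 0.92), ([254.8, 199.3], 0.73)] pred [255.7 201.3]
scene driver_mid [([275.1, 158.1], 0.78), ([221.3, 271.9], 0.72), ([328.1, 156.6], 0.62)] pred [275.5 158. ]
scene driver_tip [([301.2, 180.8], 0.97), ([235.2, 243.4], 0.85), ([273.0, 186.0], 0.82)] pred [274.5 187.1]
top driver_mid [([262.7, 318.7], 0.84)] pred [233.  193.8]
top driver_tip [([243.9, 262.0], 0.56)] pred [236.4 201.5]
```

View pics/v4.png

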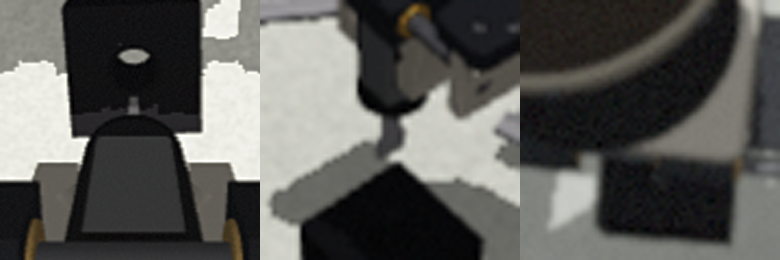

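The wrist crop shows the blade edge-on (thin) at (133,105), so its width lies along tool x. I'll carry it over the turret turned +64.5°, so the blade lies along the slot and the wrist camera looks along it.

{"method": "move_arm", "body": {
  "deltas": [
    [10.3, -24.9, -1.7, 0, 0, 6.45],
    [10.3, -24.9, -1.7, 0, 0, 6.45],
    [10.3, -24.9, -1.7, 0, 0, 6.45],
    [10.3, -24.9, -1.7, 0, 0, 6.45],
    [10.3, -24.9, -1.7, 0, 0, 6.45]
  ]
}}

```text
t: 6.92
eef_pos: [0.5273, -0.104, 0.3592]
ee_rot: [3.141, -0.001, -2.702]
force: [-1.0, 0.2, -1.3]
width: 0.0237
```

{"method": "move_arm", "body": {
  "deltas": [
    [10.3, -24.9, -1.7, 0, 0, 6.45],
    [10.3, -24.9, -1.7, 0, 0, 6.45],
    [10.3, -24.9, -1.7, 0, 0, 6.45],
    [10.3, -24.9, -1.7, 0, 0, 6.45],
    [10.3, -24.9, -1.7, 0, 0, 6.45]
  ]
}}

```text
t: 7.33
eef_pos: [0.5789, -0.2287, 0.3504]
ee_rot: [3.14, -0.001, -2.14]
force: [-0.4, 0.6, -0.8]
width: 0.0238
```

{"method": "move_arm", "body": {
  "deltas": [
    [0, 0, 0, 0, 0, 0],
    [0, 0, 0, 0, 0, 0],
    [0, 0, 0, 0, 0, 0],
    [0, 0, 0, 0, 0, 0],
    [0, 0, 0, 0, 0, 0]
  ]
}}

```text
t: 7.75
eef_pos: [0.5784, -0.2265, 0.3517]
ee_rot: [3.142, 0.0, -2.145]
force: [-0.3, -0.5, -0.3]
width: 0.024
```

Run:
```python
from h import *
st=arm.get_state();print(st['t'],st['eef_pos'],st['ee_rot'],st['q'][5],st['force'],st['moment'])
w=arm.grab_frame('wrist');save('w4',w);K,T=camT('wrist',st)
p=st['eef_pos']-[0,0,.2437]
print('tip pred',p,proj(p,K,T))
print([(d['xy'],d['score']) for d in arm.spot_point('driver_tip','wrist')])
print([(d['xy'],d['score'],atz(d['xy'],.078,K,T)) for d in arm.spot_point('lock_face','wrist')])
for n in('scene','top'):
  arm.grab_frame(n);Kn,Tn=camT(n)
  print(n,[(np.round(d['xy'],1),d['score'],atz(d['xy'],.078,Kn,Tn)) for d in arm.spot_point('lock_face',n)])
u=proj([.578,-.227,.08],K,T).astype(int);print(u)
cv2.imwrite
a=cv2.resize(w[u[1]-45:u[1]+75,u[0]-60:u[0]+60],(480,480),interpolation=cv2.INTER_CUBIC)
# rectified older view about lock
K1,T1=camT('wrist',dict(eef_pos=[0.57639367,-0.22134775,0.35978265],ee_rot=[-3.14134905e+00,4.30142098e-04,-2.70365682e+00]))
w1=cv2.cvtColor(cv2.imread('pics/w1.png'),cv2.COLOR_BGR2RGB)
ps=[];xs=[]
for i,j in((0,0),(299,0),(299,299),(0,299)):
    ps.append(proj([.578+(150-j)/10000,-.2275+(150-i)/10000,.078],K1,T1));xs.append((i,j))
o=cv2.warpPerspective(w1,cv2.getPerspectiveTransform(np.float32(ps),np.float32(xs)),(300,300),flags=cv2.INTER_CUBIC)
save('v5',np.hstack([a,cv2.copyMakeBorder(o,0,180,0,0,cv2.BORDER_CONSTANT)]))
m=((o[...,0].astype(int)-o[...,2])>40).astype(np.uint8)
c=max(cv2.findContours(m,0,2)[0],key=cv2.contourArea);(x,y),r=cv2.minEnclosingCircle(c)
print('brass circle',.578+(150-y)/1e4,-.2275+(150-x)/1e4,r/10,'mm')
```

```text
7.75 [ 0.57836051 -0.22653895  0.35173528] [ 3.14150374e+00  4.15408974e-05 -2.14504313e+00] -0.5147681420249357 [-0.34721854 -0.51513672 -0.30489287] [0.06606034 0.06330897 0.01432303]
tip pred [ 0.57836051 -0.22653895  0.10803528] [256.1533117  200.92919713]
[([254.7, 202.0], 0.73), ([501.9, 236.0], 0.48)]
[([257.1, 188.9], 0.58, array([ 0.57665543, -0.22740305,  0.078     ]))]
scene []
top [(array([357.7, 159.2]), 0.86, array([ 0.56984862, -0.2281292 ,  0.078     ]))]
[256 190]
brass circle 0.5783402969360352 -0.22849720153808595 10.034768676757812 mm
```

View pics/v5.png

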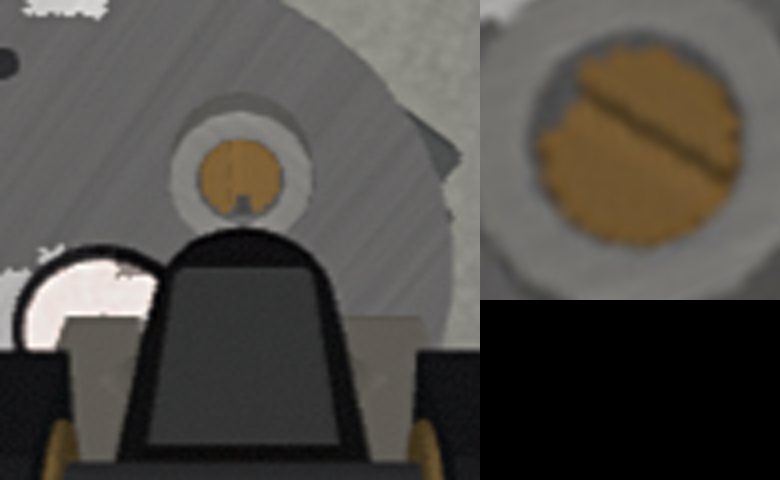

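Run:
```python
from h import *
S=[('w1',dict(eef_pos=[0.57639367,-0.22134775,0.35978265],ee_rot=[-3.14134905e+00,4.30142098e-04,-2.70365682e+00])),
('w4',dict(eef_pos=[0.57836051,-0.22653895,0.35173528],ee_rot=[3.14150374,4.15e-05,-2.14504313]))]
out=[]
for n,st in S:
  K,T=camT('wrist',st);w=cv2.cvtColor(cv2.imread(f'pics/{n}.png'),cv2.COLOR_BGR2RGB)
  def rect(z):
    ps=[];xs=[]
    for i,j in((0,0),(379,0),(379,379),(0,379)):
      ps.append(proj([.578+(190-j)/10000,-.2275+(190-i)/10000,z],K,T));xs.append((i,j))
    return cv2.warpPerspective(w,cv2.getPerspectiveTransform(np.float32(ps),np.float32(xs)),(380,380),flags=cv2.INTER_CUBIC)
  o=rect(.078);m=((o[...,0].astype(int)-o[...,2])>40).astype(np.uint8)
  c=max(cv2.findContours(m,0,2)[0],key=cv2.contourArea);h=cv2.convexHull(c);(x,y),r=cv2.minEnclosingCircle(c)
  M=cv2.moments(h);print(n,'enc',.578+(190-y)/1e4,-.2275+(190-x)/1e4,r/10,'hull',.578+(190-M['m01']/M['m00'])/1e4,-.2275+(190-M['m10']/M['m00'])/1e4)
  g=np.clip((o.astype(float)-[90,60,10])*3.,0,255).astype(np.uint8)
  lo=np.percentile(o[m>0],2,axis=0);hi=np.percentile(o[m>0],98,axis=0)
  g=np.clip((o-lo)/(hi-lo)*255,0,255).astype(np.uint8)
  out.append(g)
save('v6',np.hstack(out))
```

```text
w1 enc 0.5783402969360352 -0.22849720153808595 10.034768676757812 hull 0.5782723109135204 -0.2285820551682328
w4 enc 0.5780378814697266 -0.22801028594970704 10.121614837646485 hull 0.5778909091413049 -0.22821005377238207
```

View pics/v6.png

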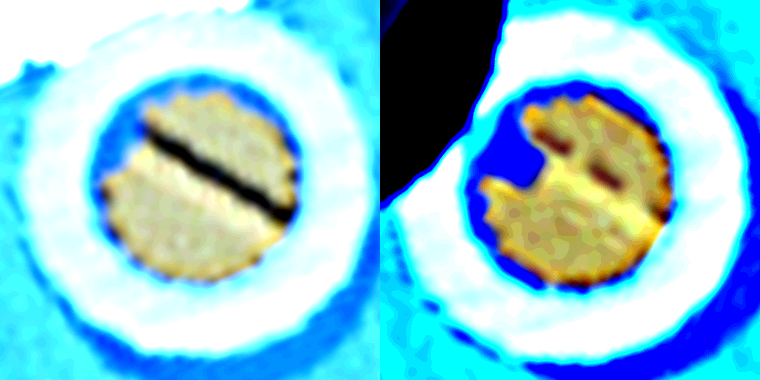

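The slot direction is about 59° in both views, and the screw centre is about (0.578, −0.2283). I'll correct by (−0.45, −1.6) mm and +2°, then lower to just above the rim.

{"method": "move_arm", "body": {
  "deltas": [
    [-0.1, -0.3, -4, 0, 0, 0.4],
    [-0.1, -0.3, -4, 0, 0, 0.4],
    [-0.1, -0.3, -4, 0, 0, 0.4],
    [-0.1, -0.3, -4, 0, 0, 0.4],
    [-0.05, -0.4, -4, 0, 0, 0.4]
  ]
}}

```text
t: 8.52
eef_pos: [0.578, -0.229, 0.331]
ee_rot: [3.141, -0.0, -2.11]
force: [-0.4, 0.5, -1.9]
width: 0.0242
```

{"method": "move_arm", "body": {
  "deltas": [
    [0, 0, -1, 0, 0, 0],
    [0, 0, -1, 0, 0, 0],
    [0, 0, -1, 0, 0, 0],
    [0, 0, 0, 0, 0, 0],
    [0, 0, 0, 0, 0, 0]
  ]
}}

```text
t: 8.93
eef_pos: [0.5781, -0.2289, 0.3288]
ee_rot: [-3.141, 0.0, -2.11]
force: [0.3, 0.3, -1.0]
width: 0.0239
```

Run:
```python
from h import *
st=arm.get_state();print(st['t'],st['eef_pos'],st['ee_rot'],st['force'],st['moment'])
w=arm.grab_frame('wrist');save('w5',w);K,T=camT('wrist',st)
u=proj(st['eef_pos']-[0,0,.2437],K,T);print('tip pred',u, 'lock', proj([.5781,-.2283,.078],K,T))
a=cv2.resize(w[165:225,226:286],(540,540),interpolation=cv2.INTER_CUBIC)
save('v7',np.clip(a.astype(float)*1.6,0,255).astype(np.uint8))
```

```text
8.9333 [ 0.57812786 -0.22894092  0.32875742] [-3.14144606e+00  4.30492510e-05 -2.11041539e+00] [ 0.2918283   0.28374759 -0.95425829] [0.03452373 0.06037979 0.02566081]
tip pred [256.24072441 200.92723932] lock [256.62145303 198.80956811]
```

View pics/v7.png

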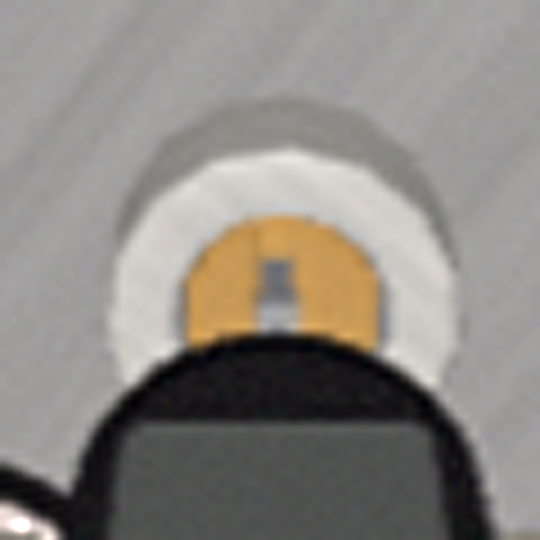

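The crop shows ring and brass centred at x≈284 and the blade at 277, about 0.7 mm off sideways, with the slot's left edge at 256. Correcting by (−0.5, +0.3) mm, then lowering gently.

{"method": "move_arm", "body": {
  "deltas": [
    [-0.5, 0.3, 0, 0, 0, 0],
    [0, 0, -2, 0, 0, 0],
    [0, 0, -2, 0, 0, 0],
    [0, 0, -1, 0, 0, 0],
    [0, 0, 0, 0, 0, 0]
  ]
}}

```text
t: 9.4
eef_pos: [0.5775, -0.2286, 0.3232]
ee_rot: [3.141, -0.0, -2.11]
force: [-0.3, -0.0, 0.2]
width: 0.0241
```

{"method": "move_arm", "body": {
  "deltas": [
    [0, 0, -0.5, 0, 0, 0],
    [0, 0, -0.5, 0, 0, 0],
    [0, 0, -0.5, 0, 0, 0],
    [0, 0, -0.5, 0, 0, 0],
    [0, 0, 0, 0, 0, 0]
  ]
}}

```text
t: 9.82
eef_pos: [0.5776, -0.2286, 0.3216]
ee_rot: [3.141, 0.0, -2.11]
force: [-0.5, 0.5, -1.9]
width: 0.0238
```

{"method": "move_arm", "body": {
  "deltas": [
    [0, 0, -0.5, 0, 0, 0],
    [0, 0, -0.5, 0, 0, 0],
    [0, 0, -0.2, 0, 0, 0],
    [0, 0, 0, 0, 0, 0],
    [0, 0, 0, 0, 0, 0]
  ]
}}

```text
t: 10.23
eef_pos: [0.5776, -0.2286, 0.3205]
ee_rot: [-3.142, -0.0, -2.11]
force: [-1.0, 0.3, -0.5]
width: 0.0237
```

Run:
```python
from h import *
st=arm.get_state();print(st['t'],st['eef_pos'],st['force'],st['moment'])
```

```text
10.2333 [ 0.577587   -0.22862796  0.32047434] [-1.04052045  0.27143016 -0.54893276] [ 0.03295709 -0.00559656 -0.01193085]
```

{"method": "move_arm", "body": {
  "deltas": [
    [0, 0, -0.5, 0, 0, 0],
    [0, 0, -0.5, 0, 0, 0],
    [0, 0, 0, 0, 0, 0],
    [0, 0, 0, 0, 0, 0],
    [0, 0, 0, 0, 0, 0]
  ]
}}

```text
t: 10.65
eef_pos: [0.5776, -0.2286, 0.3195]
ee_rot: [3.142, -0.0, -2.11]
force: [0.0, -0.2, -1.3]
width: 0.0239
```

{"method": "move_arm", "body": {
  "deltas": [
    [0, 0, -0.5, 0, 0, 0],
    [0, 0, -0.5, 0, 0, 0],
    [0, 0, 0, 0, 0, 0],
    [0, 0, 0, 0, 0, 0],
    [0, 0, 0, 0, 0, 0]
  ]
}}

```text
t: 11.07
eef_pos: [0.5776, -0.2286, 0.3185]
ee_rot: [3.142, -0.0, -2.11]
force: [-0.5, 0.5, -0.1]
width: 0.0237
```

{"method": "move_arm", "body": {
  "deltas": [
    [0, 0, -0.5, 0, 0, 0],
    [0, 0, -0.5, 0, 0, 0],
    [0, 0, 0, 0, 0, 0],
    [0, 0, 0, 0, 0, 0],
    [0, 0, 0, 0, 0, 0]
  ]
}}

```text
t: 11.48
eef_pos: [0.5776, -0.2286, 0.3174]
ee_rot: [3.142, -0.0, -2.11]
force: [0.3, 0.2, -1.6]
width: 0.0235
```

{"method": "move_arm", "body": {
  "deltas": [
    [0, 0, -0.5, 0, 0, 0],
    [0, 0, -0.5, 0, 0, 0],
    [0, 0, -0.5, 0, 0, 0],
    [0, 0, 0, 0, 0, 0],
    [0, 0, 0, 0, 0, 0]
  ]
}}

```text
t: 11.9
eef_pos: [0.5776, -0.2286, 0.3159]
ee_rot: [3.141, -0.0, -2.11]
force: [-0.2, -0.3, -0.8]
width: 0.0238
```

{"method": "move_arm", "body": {
  "deltas": [
    [0, 0, -0.5, 0, 0, 0],
    [0, 0, -0.5, 0, 0, 0],
    [0, 0, 0, 0, 0, 0],
    [0, 0, 0, 0, 0, 0],
    [0, 0, 0, 0, 0, 0]
  ]
}}

```text
t: 12.32
eef_pos: [0.5776, -0.2287, 0.315]
ee_rot: [-3.142, 0.0, -2.11]
force: [-0.4, 0.0, -0.8]
width: 0.0236
```

{"method": "move_arm", "body": {
  "deltas": [
    [0, 0, -0.5, 0, 0, 0],
    [0, 0, 0, 0, 0, 0],
    [0, 0, 0, 0, 0, 0],
    [0, 0, 0, 0, 0, 0],
    [0, 0, 0, 0, 0, 0]
  ]
}}

```text
t: 12.73
eef_pos: [0.5777, -0.2287, 0.3147]
ee_rot: [-3.141, 0.0, -2.11]
force: [0.6, 0.3, 2.0]
width: 0.0238
```

{"method": "move_arm", "body": {
  "deltas": [
    [0, 0, -0.5, 0, 0, 0],
    [0, 0, 0, 0, 0, 0],
    [0, 0, 0, 0, 0, 0],
    [0, 0, 0, 0, 0, 0],
    [0, 0, 0, 0, 0, 0]
  ]
}}

```text
t: 13.15
eef_pos: [0.5776, -0.2286, 0.3141]
ee_rot: [-3.141, 0.0, -2.11]
force: [-0.6, -0.0, 1.7]
width: 0.0235
```

Contact of about 3 N came at slot-bottom depth (tip 7 mm below the face). The blade is seated, so I turn clockwise.

{"method": "move_arm", "body": {
  "deltas": [
    [0, 0, 0, 0, 0, -3],
    [0, 0, 0, 0, 0, -4],
    [0, 0, 0, 0, 0, -4],
    [0, 0, 0, 0, 0, -4],
    [0, 0, 0, 0, 0, -4]
  ]
}}

```text
t: 13.57
eef_pos: [0.5777, -0.2287, 0.3141]
ee_rot: [-3.141, 0.0, -2.445]
force: [0.3, 0.5, 1.6]
width: 0.0239
```

```bash
cat > s.py <<'E'
from h import *
st=arm.get_state();print(round(st['t'],2),st['eef_pos'].round(4),st['ee_rot'].round(4),st['force'].round(2),st['moment'].round(3),st['joint_efforts'][5].round(3))
E
python3 s.py
```

```text
13.57 [ 0.5777 -0.2287  0.3141] [-3.1413e+00  1.0000e-04 -2.4452e+00] [0.29 0.46 1.65] [-0.074 -0.053  0.068] 1.265
```

{"method": "move_arm", "body": {
  "deltas": [
    [0, 0, 0, 0, 0, -4],
    [0, 0, 0, 0, 0, -4],
    [0, 0, 0, 0, 0, -4],
    [0, 0, 0, 0, 0, -4],
    [0, 0, 0, 0, 0, -4]
  ]
}}

```text
t: 13.98
eef_pos: [0.5777, -0.2287, 0.3141]
ee_rot: [-3.141, 0.0, -2.794]
force: [0.3, -0.1, 1.5]
width: 0.0237
```

```bash
python3 s.py
```

```text
13.98 [ 0.5777 -0.2287  0.3141] [-3.1413e+00  3.0000e-04 -2.7942e+00] [ 0.33 -0.07  1.52] [-0.14  -0.185  0.089] 1.267
```

{"method": "move_arm", "body": {
  "deltas": [
    [0, 0, 0, 0, 0, -4],
    [0, 0, 0, 0, 0, -4],
    [0, 0, 0, 0, 0, -4],
    [0, 0, 0, 0, 0, -4],
    [0, 0, 0, 0, 0, -4]
  ]
}}

```text
t: 14.4
eef_pos: [0.5777, -0.2287, 0.3141]
ee_rot: [-3.141, 0.0, 3.14]
force: [0.8, -0.9, 2.3]
width: 0.0237
```

{"method": "move_arm", "body": {
  "deltas": [
    [0, 0, 0, 0, 0, -2],
    [0, 0, 0, 0, 0, -2],
    [0, 0, 0, 0, 0, -2],
    [0, 0, 0, 0, 0, -2],
    [0, 0, 0, 0, 0, -2]
  ]
}}

```text
t: 14.82
eef_pos: [0.5778, -0.2287, 0.3141]
ee_rot: [-3.141, 0.001, 2.967]
force: [0.3, -0.6, 2.9]
width: 0.0236
```

```bash
python3 s.py
```

```text
14.82 [ 0.5778 -0.2287  0.3141] [-3.1414e+00  6.0000e-04  2.9671e+00] [ 0.31 -0.61  2.91] [-0.311 -0.19   0.054] 0.584
```

{"method": "move_arm", "body": {
  "deltas": [
    [0, 0, 0, 0, 0, -1],
    [0, 0, 0, 0, 0, -1],
    [0, 0, 0, 0, 0, -1],
    [0, 0, 0, 0, 0, -1],
    [0, 0, 0, 0, 0, 0]
  ]
}}

```text
t: 15.23
eef_pos: [0.5777, -0.2287, 0.3141]
ee_rot: [-3.141, 0.0, 2.898]
force: [1.0, -1.8, 2.6]
width: 0.0237
```

```bash
python3 s.py
```

```text
15.23 [ 0.5777 -0.2287  0.3141] [-3.1415e+00  5.0000e-04  2.8977e+00] [ 1.01 -1.81  2.63] [-0.686 -0.381  0.054] -0.398
```

{"method": "move_arm", "body": {
  "deltas": [
    [0.1, -0.2, 0, 0, 0, -1],
    [0.1, -0.2, 0, 0, 0, -1],
    [0, 0, 0, 0, 0, -1],
    [0, 0, 0, 0, 0, -1],
    [0, 0, 0, 0, 0, 0]
  ]
}}

```text
t: 15.65
eef_pos: [0.5778, -0.2289, 0.3139]
ee_rot: [3.141, 0.0, 2.827]
force: [1.5, -0.3, 1.8]
width: 0.0238
```

```bash
python3 s.py
```

```text
15.65 [ 0.5778 -0.2289  0.3139] [3.1414 0.     2.8273] [ 1.54 -0.34  1.75] [ 0.142 -0.406  0.148] -0.407
```

{"method": "move_arm", "body": {
  "deltas": [
    [0, 0, 0, 0, 0, -1],
    [0, 0, 0, 0, 0, -1],
    [0, 0, 0, 0, 0, -1],
    [0, 0, 0, 0, 0, 0],
    [0, 0, 0, 0, 0, 0]
  ]
}}

```text
t: 16.07
eef_pos: [0.5778, -0.229, 0.3139]
ee_rot: [3.141, 0.0, 2.777]
force: [0.6, 1.3, 2.8]
width: 0.0236
```

```bash
python3 s.py
```

```text
16.07 [ 0.5778 -0.229   0.3139] [3.1414 0.     2.7765] [0.55 1.35 2.84] [ 0.372 -0.471  0.103] -0.2
```

{"method": "move_arm", "body": {
  "deltas": [
    [0, 0, 0, 0, 0, -1],
    [0, 0, 0, 0, 0, -1],
    [0, 0, 0, 0, 0, 0],
    [0, 0, 0, 0, 0, 0],
    [0, 0, 0, 0, 0, 0]
  ]
}}

```text
t: 16.48
eef_pos: [0.5778, -0.229, 0.3139]
ee_rot: [3.141, 0.0, 2.742]
force: [1.1, 1.8, 1.7]
width: 0.0239
```

```bash
python3 s.py
```

```text
16.48 [ 0.5778 -0.229   0.3139] [3.1415 0.     2.7418] [1.08 1.82 1.74] [ 0.558 -0.555  0.111] -0.108
```

{"method": "move_arm", "body": {
  "deltas": [
    [0, 0, 0, 0, 0, -1],
    [0, 0, 0, 0, 0, -1],
    [0, 0, 0, 0, 0, 0],
    [0, 0, 0, 0, 0, 0],
    [0, 0, 0, 0, 0, 0]
  ]
}}

```text
t: 16.9
eef_pos: [0.5778, -0.229, 0.3139]
ee_rot: [3.142, -0.0, 2.707]
force: [1.2, 1.8, 2.3]
width: 0.0236
```

```bash
python3 s.py
```

```text
16.9 [ 0.5778 -0.229   0.3139] [ 3.1415 -0.      2.7068] [1.17 1.85 2.29] [ 0.746 -0.618  0.086] -0.108
```

{"method": "move_arm", "body": {
  "deltas": [
    [0.1, 0.15, 0, 0, 0, 0],
    [0, 0, 0, 0, 0, -1],
    [0, 0, 0, 0, 0, -1],
    [0, 0, 0, 0, 0, 0],
    [0, 0, 0, 0, 0, 0]
  ]
}}

```text
t: 17.32
eef_pos: [0.5779, -0.2289, 0.3139]
ee_rot: [-3.142, -0.0, 2.672]
force: [1.7, 0.6, 2.6]
width: 0.0239
```

```bash
python3 s.py
```

```text
17.32 [ 0.5779 -0.2289  0.3139] [-3.1415 -0.      2.6716] [1.73 0.6  2.58] [ 0.36  -0.46   0.059] -0.2
```

{"method": "move_arm", "body": {
  "deltas": [
    [0, 0, 0, 0, 0, -1],
    [0, 0, 0, 0, 0, -1],
    [0, 0, 0, 0, 0, 0],
    [0, 0, 0, 0, 0, 0],
    [0, 0, 0, 0, 0, 0]
  ]
}}

```text
t: 17.73
eef_pos: [0.5778, -0.2289, 0.314]
ee_rot: [-3.142, -0.0, 2.637]
force: [1.1, 0.6, 1.6]
width: 0.0238
```

```bash
python3 s.py
```

```text
17.73 [ 0.5778 -0.2289  0.314 ] [-3.1415e+00 -1.0000e-04  2.6370e+00] [1.08 0.57 1.59] [ 0.219 -0.433  0.076] -0.108
```

{"method": "move_arm", "body": {
  "deltas": [
    [0, 0, 0, 0, 0, -1],
    [0, 0, 0, 0, 0, -1],
    [0, 0, 0, 0, 0, 0],
    [0, 0, 0, 0, 0, 0],
    [0, 0, 0, 0, 0, 0]
  ]
}}

```text
t: 18.15
eef_pos: [0.5779, -0.2289, 0.3139]
ee_rot: [-3.142, -0.0, 2.602]
force: [0.1, 0.1, 3.2]
width: 0.024
```

```bash
python3 s.py
```

```text
18.15 [ 0.5779 -0.2289  0.3139] [-3.1415e+00 -1.0000e-04  2.6021e+00] [0.06 0.07 3.19] [ 0.08  -0.455  0.107] -0.108
```

{"method": "move_arm", "body": {
  "deltas": [
    [0, 0, 0, 0, 0, -1],
    [0, 0, 0, 0, 0, -1],
    [0, 0, 0, 0, 0, 0],
    [0, 0, 0, 0, 0, 0],
    [0, 0, 0, 0, 0, 0]
  ]
}}

```text
t: 18.57
eef_pos: [0.5779, -0.2289, 0.3139]
ee_rot: [-3.142, -0.0, 2.567]
force: [1.2, -0.1, 2.0]
width: 0.0239
```

```bash
python3 s.py
```

```text
18.57 [ 0.5779 -0.2289  0.3139] [-3.1415e+00 -1.0000e-04  2.5672e+00] [ 1.24 -0.14  2.01] [-0.053 -0.345  0.138] -0.108
```

{"method": "move_arm", "body": {
  "deltas": [
    [0, 0, 0, 0, 0, -1],
    [0, 0, 0, 0, 0, -1],
    [0, 0, 0, 0, 0, 0],
    [0, 0, 0, 0, 0, 0],
    [0, 0, 0, 0, 0, 0]
  ]
}}

```text
t: 18.98
eef_pos: [0.5779, -0.2289, 0.314]
ee_rot: [-3.142, 0.0, 2.532]
force: [0.2, -0.6, 3.0]
width: 0.0236
```

```bash
python3 s.py
```

```text
18.98 [ 0.5779 -0.2289  0.314 ] [-3.1415  0.      2.5323] [ 0.22 -0.64  3.  ] [-0.142 -0.308  0.062] -0.108
```

{"method": "move_arm", "body": {
  "deltas": [
    [0, 0, 0, 0, 0, -1],
    [0, 0, 0, 0, 0, 0],
    [0, 0, 0, 0, 0, 0],
    [0, 0, 0, 0, 0, 0],
    [0, 0, 0, 0, 0, 0]
  ]
}}

```text
t: 19.4
eef_pos: [0.5779, -0.2289, 0.314]
ee_rot: [-3.142, 0.0, 2.515]
force: [1.0, -0.7, 1.3]
width: 0.0239
```

```bash
python3 s.py
```

```text
19.4 [ 0.5779 -0.2289  0.314 ] [-3.1416  0.      2.5149] [ 1.05 -0.72  1.31] [-0.174 -0.308  0.07 ] -0.093
```

{"method": "move_arm", "body": {
  "deltas": [
    [0, 0, 0, 0, 0, -1],
    [0, 0, 0, 0, 0, -1],
    [0, 0, 0, 0, 0, 0],
    [0, 0, 0, 0, 0, 0],
    [0, 0, 0, 0, 0, 0]
  ]
}}

```text
t: 19.82
eef_pos: [0.5779, -0.2289, 0.3139]
ee_rot: [-3.142, -0.0, 2.48]
force: [0.7, -0.0, 1.9]
width: 0.0237
```

```bash
python3 s.py
```

```text
19.82 [ 0.5779 -0.2289  0.3139] [-3.1416 -0.      2.48  ] [ 0.74 -0.03  1.89] [-0.316 -0.286  0.091] -0.108
```

{"method": "move_arm", "body": {
  "deltas": [
    [0, 0, 0, 0, 0, -1],
    [0, 0, 0, 0, 0, -0.5],
    [0, 0, 0, 0, 0, 0],
    [0, 0, 0, 0, 0, 0],
    [0, 0, 0, 0, 0, 0]
  ]
}}

```text
t: 20.23
eef_pos: [0.5779, -0.2289, 0.314]
ee_rot: [-3.142, -0.0, 2.454]
force: [0.0, -0.1, 1.8]
width: 0.024
```

```bash
python3 s.py
```

```text
20.23 [ 0.5779 -0.2289  0.314 ] [-3.1416 -0.      2.4537] [ 0.03 -0.1   1.8 ] [-0.363 -0.299  0.089] -0.103
```

{"method": "move_arm", "body": {
  "deltas": [
    [0, 0, 0, 0, 0, -1],
    [0, 0, 0, 0, 0, -0.5],
    [0, 0, 0, 0, 0, 0],
    [0, 0, 0, 0, 0, 0],
    [0, 0, 0, 0, 0, 0]
  ]
}}

```text
t: 20.65
eef_pos: [0.5779, -0.2289, 0.314]
ee_rot: [3.142, 0.0, 2.428]
force: [0.7, -0.9, 2.6]
width: 0.0236
```

```bash
python3 s.py
python3 - <<'E'
from h import *
st=arm.get_state();w=arm.grab_frame('wrist');save('w6',w);K,T=camT('wrist',st)
u=proj([.578,-.2285,.082],K,T);print(u)
a=cv2.resize(w[165:225,226:286],(540,540),interpolation=cv2.INTER_CUBIC)
save('v8',np.clip(a.astype(float)*1.6,0,255).astype(np.uint8))
E
```

```text
20.65 [ 0.5779 -0.2289  0.314 ] [3.1416 0.     2.4276] [ 0.69 -0.87  2.61] [-0.401 -0.253  0.073] -0.103
[255.97092111 206.3545185 ]
```

View pics/v8.png

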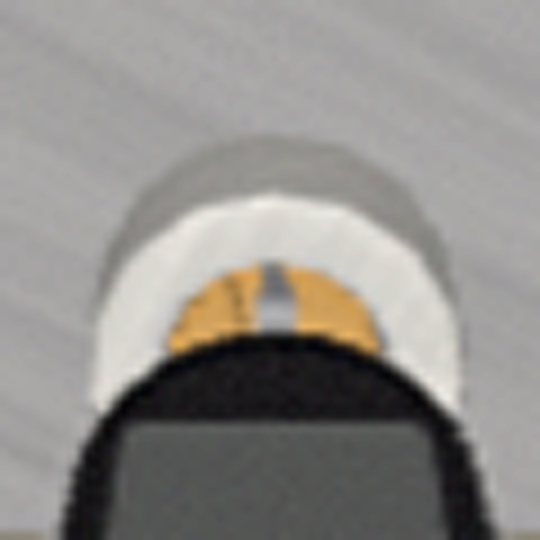

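The crop shows the blade in the slot. The slot's left edge runs (235,275)–(245,315), lagging the blade by about 10°, so the screw is near its stop. I'll go on in small steps.

{"method": "move_arm", "body": {
  "deltas": [
    [0, 0, 0, 0, 0, -1],
    [0, 0, 0, 0, 0, -0.5],
    [0, 0, 0, 0, 0, 0],
    [0, 0, 0, 0, 0, 0],
    [0, 0, 0, 0, 0, 0]
  ]
}}

```text
t: 21.12
eef_pos: [0.5779, -0.2289, 0.314]
ee_rot: [-3.142, -0.0, 2.401]
force: [0.8, -0.8, 1.6]
width: 0.0237
```

```bash
python3 s.py
```

```text
21.12 [ 0.5779 -0.2289  0.314 ] [-3.1416 -0.      2.4014] [ 0.81 -0.76  1.62] [-0.361 -0.152  0.085] -0.132
```

{"method": "move_arm", "body": {
  "deltas": [
    [0, 0, 0, 0, 0, -1],
    [0, 0, 0, 0, 0, -0.5],
    [0, 0, 0, 0, 0, 0],
    [0, 0, 0, 0, 0, 0],
    [0, 0, 0, 0, 0, 0]
  ]
}}

```text
t: 21.53
eef_pos: [0.5779, -0.2289, 0.314]
ee_rot: [-3.142, -0.0, 2.375]
force: [0.4, -1.7, 2.7]
width: 0.0238
```

```bash
python3 s.py
```

```text
21.53 [ 0.5779 -0.2289  0.314 ] [-3.1416 -0.      2.3752] [ 0.35 -1.67  2.65] [-0.443 -0.151  0.198] -0.197
```

{"method": "move_arm", "body": {
  "deltas": [
    [0, 0, 0, 0, 0, -0.3],
    [0, 0, 0, 0, 0, 0],
    [0, 0, 0, 0, 0, 0],
    [0, 0, 0, 0, 0, 0],
    [0, 0, 0, 0, 0, 0]
  ]
}}

```text
t: 21.95
eef_pos: [0.5779, -0.2289, 0.314]
ee_rot: [3.142, -0.0, 2.37]
force: [-1.0, -0.6, 3.1]
width: 0.0239
```

```bash
python3 s.py
```

```text
21.95 [ 0.5779 -0.2289  0.314 ] [ 3.1416 -0.      2.37  ] [-0.96 -0.62  3.06] [-0.465 -0.107  0.175] -0.203
```

Mz rose from about 0.08 to about 0.19 N m in two readings, so the stop is reached. I unload by backing off within the slot slack and lift.

{"method": "move_arm", "body": {
  "deltas": [
    [0, 0, 0, 0, 0, 2],
    [0, 0, 0, 0, 0, 2],
    [0, 0, 0, 0, 0, 2],
    [0, 0, 0, 0, 0, 1],
    [0, 0, 1, 0, 0, 0]
  ]
}}

```text
t: 22.37
eef_pos: [0.5779, -0.2289, 0.3148]
ee_rot: [3.142, -0.0, 2.492]
force: [1.0, -0.4, 1.1]
width: 0.0237
```

{"method": "move_arm", "body": {
  "deltas": [
    [0, 0, 2, 0, 0, 0],
    [0, 0, 4, 0, 0, 0],
    [0, 0, 8, 0, 0, 0],
    [0, 0, 12, 0, 0, 0],
    [0, 0, 14, 0, 0, 0]
  ]
}}

```text
t: 22.78
eef_pos: [0.5776, -0.2288, 0.3552]
ee_rot: [-3.141, -0.002, 2.491]
force: [0.5, -0.1, -1.2]
width: 0.0237
```

{"method": "move_arm", "body": {
  "deltas": [
    [0, 0, 15, 0, 0, 0],
    [0, 0, 4, 0, 0, 0],
    [0, 0, 0, 0, 0, 0],
    [0, 0, 0, 0, 0, 0],
    [0, 0, 0, 0, 0, 0]
  ]
}}

```text
t: 23.2
eef_pos: [0.5775, -0.2288, 0.373]
ee_rot: [-3.141, -0.001, 2.492]
force: [-0.3, 0.2, -0.2]
width: 0.0239
```

```bash
python3 s.py
python3 - <<'E'
from h import *
st=arm.get_state();w=arm.grab_frame('wrist');save('w7',w);K,T=camT('wrist',st)
ps=[];xs=[]
for i,j in((0,0),(379,0),(379,379),(0,379)):
  ps.append(proj([.578+(190-j)/10000,-.2285+(190-i)/10000,.078],K,T));xs.append((i,j))
o=cv2.warpPerspective(w,cv2.getPerspectiveTransform(np.float32(ps),np.float32(xs)),(380,380),flags=cv2.INTER_CUBIC)
m=((o[...,0].astype(int)-o[...,2])>40)
lo=np.percentile(o[m],2,axis=0);hi=np.percentile(o[m],98,axis=0)
g=np.clip((o-lo)/(hi-lo)*255,0,255).astype(np.uint8)
u=proj(st['eef_pos']-[0,0,.2437],K,T);print(u,[(d['xy'],d['score']) for d in arm.spot_point('driver_tip','wrist')])
a=cv2.resize(w[150:245,208:303],(380,380),interpolation=cv2.INTER_CUBIC)
save('v9',np.hstack([g,a]))
E
```

```text
23.2 [ 0.5775 -0.2288  0.373 ] [-3.1412e+00 -1.4000e-03  2.4917e+00] [-0.26  0.15 -0.24] [-0.104  0.028 -0.02 ] -0.003
[255.66175884 202.06100103] [([425.7, 54.8], 0.84), ([254.8, 203.2], 0.81)]
```

View pics/v9.png

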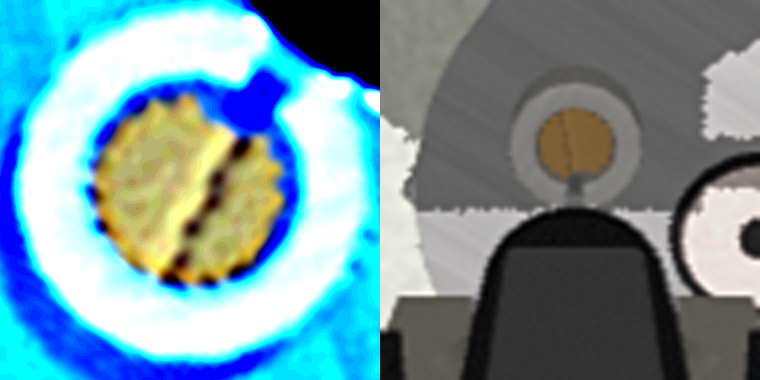

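The slot now lies at about −28°, having turned about 88° from 59°, so the screw is at its stop. Returning the driver to the stand.

{"method": "move_arm", "body": {
  "deltas": [
    [-10.2, 25.05, 0, 0, 0, 2.98],
    [-10.2, 25.05, 0, 0, 0, 2.98],
    [-10.2, 25.05, 0, 0, 0, 2.98],
    [-10.2, 25.05, 0, 0, 0, 2.98],
    [-10.2, 25.05, 0, 0, 0, 2.98]
  ]
}}

```text
t: 23.72
eef_pos: [0.5262, -0.1027, 0.3732]
ee_rot: [-3.141, -0.001, 2.754]
force: [0.9, 0.3, -0.5]
width: 0.024
```

{"method": "move_arm", "body": {
  "deltas": [
    [-10.2, 25.05, 0, 0, 0, 2.98],
    [-10.2, 25.05, 0, 0, 0, 2.98],
    [-10.2, 25.05, 0, 0, 0, 2.98],
    [-10.2, 25.05, 0, 0, 0, 2.98],
    [-10.2, 25.05, 0, 0, 0, 2.98]
  ]
}}

```text
t: 24.13
eef_pos: [0.4751, 0.0226, 0.3735]
ee_rot: [-3.141, -0.001, 3.015]
force: [0.1, 0.6, -0.6]
width: 0.0237
```

{"method": "move_arm", "body": {
  "deltas": [
    [0, 0, -10, 0, 0, 0],
    [0, 0, -10, 0, 0, 0],
    [0, 0, -10, 0, 0, 0],
    [0, 0, -10, 0, 0, 0],
    [0, 0, 0, 0, 0, 0]
  ]
}}

```text
t: 24.55
eef_pos: [0.4753, 0.0207, 0.3311]
ee_rot: [-3.14, -0.004, 3.01]
force: [-0.7, 0.6, -1.2]
width: 0.0239
```

```bash
python3 s.py
```

```text
24.55 [0.4753 0.0207 0.3311] [-3.1395 -0.0041  3.0101] [-0.66  0.61 -1.19] [-0.091  0.097 -0.018] 0.002
```

{"method": "move_arm", "body": {
  "deltas": [
    [0.2, 0.8, -6, 0, 0, 0.1],
    [0, 0, -10, 0, 0, 0],
    [0, 0, -10, 0, 0, 0],
    [0, 0, -10, 0, 0, 0],
    [0, 0, -10, 0, 0, 0]
  ]
}}

```text
t: 24.97
eef_pos: [0.4762, 0.0221, 0.2871]
ee_rot: [3.142, 0.0, 3.013]
force: [0.2, 0.6, -1.1]
width: 0.0232
```

{"method": "move_arm", "body": {
  "deltas": [
    [0, 0, -10, 0, 0, 0],
    [0, 0, -8, 0, 0, 0],
    [0, 0, -4, 0, 0, 0],
    [0, 0, -2, 0, 0, 0],
    [0, 0, 0, 0, 0, 0]
  ]
}}

```text
t: 25.38
eef_pos: [0.4761, 0.0223, 0.2636]
ee_rot: [-3.141, -0.0, 3.014]
force: [-0.2, 0.0, -0.8]
width: 0.0238
```

```bash
python3 s.py
```

```text
25.38 [0.4761 0.0223 0.2636] [-3.1412e+00 -5.0000e-04  3.0137e+00] [-0.2   0.02 -0.82] [-0.008 -0.015 -0.028] 0.0
```

{"method": "move_arm", "body": {
  "deltas": [
    [-0.4, -0.4, -1, 0, 0, 0],
    [0, 0, -1, 0, 0, 0],
    [0, 0, -1, 0, 0, 0],
    [0, 0, -0.5, 0, 0, 0],
    [0, 0, 0, 0, 0, 0]
  ]
}}

```text
t: 25.8
eef_pos: [0.4757, 0.022, 0.2606]
ee_rot: [3.141, 0.0, 3.014]
force: [-0.1, -0.4, -0.6]
width: 0.0239
```

{"method": "move_arm", "body": {
  "deltas": [
    [0, 0, -0.5, 0, 0, 0],
    [0, 0, -0.3, 0, 0, 0],
    [0, 0, 0, 0, 0, 0],
    [0, 0, 0, 0, 0, 0],
    [0, 0, 0, 0, 0, 0]
  ]
}}

```text
t: 26.22
eef_pos: [0.4757, 0.0221, 0.2597]
ee_rot: [3.142, 0.0, 3.014]
force: [-1.0, 0.6, -0.7]
width: 0.0239
```

```bash
python3 s.py
```

```text
26.22 [0.4757 0.0221 0.2597] [3.1416 0.     3.0139] [-1.04  0.64 -0.74] [-0.076 -0.01  -0.027] 0.0
```

{"method": "move_arm", "body": {
  "deltas": [
    [0, 0, -0.5, 0, 0, 0],
    [0, 0, -0.3, 0, 0, 0],
    [0, 0, 0, 0, 0, 0],
    [0, 0, 0, 0, 0, 0],
    [0, 0, 0, 0, 0, 0]
  ]
}}

```text
t: 26.63
eef_pos: [0.4757, 0.022, 0.2589]
ee_rot: [-3.142, -0.0, 3.014]
force: [0.4, -0.2, -0.8]
width: 0.0241
```

{"method": "move_arm", "body": {
  "deltas": [
    [0, 0, 0, 0, 0, 0],
    [0, 0, 0, 0, 0, 0],
    [0, 0, 0, 0, 0, 0],
    [0, 0, 0, 0, 0, 0],
    [0, 0, 0, 0, 0, 0]
  ],
  "squeeze": 5
}}

```text
t: 27.05
eef_pos: [0.4757, 0.022, 0.2589]
ee_rot: [-3.142, -0.0, 3.014]
force: [0.0, -0.1, -1.4]
width: 0.0243
```

{"method": "move_arm", "body": {
  "deltas": [
    [0, 0, 0, 0, 0, 0],
    [0, 0, 0, 0, 0, 0],
    [0, 0, 0, 0, 0, 0],
    [0, 0, 0, 0, 0, 0],
    [0, 0, 0, 0, 0, 0]
  ],
  "claw": 160
}}

```text
t: 27.47
eef_pos: [0.4757, 0.022, 0.2589]
ee_rot: [3.142, 0.0, 3.014]
force: [-0.2, -0.5, 0.6]
width: 0.0325
```

{"method": "move_arm", "body": {
  "deltas": [
    [0, 0, 0, 0, 0, 0],
    [0, 0, 0, 0, 0, 0],
    [0, 0, 0, 0, 0, 0],
    [0, 0, 0, 0, 0, 0],
    [0, 0, 0, 0, 0, 0]
  ],
  "claw": 20
}}

```text
t: 27.88
eef_pos: [0.4757, 0.022, 0.2589]
ee_rot: [3.142, 0.0, 3.014]
force: [-0.9, -0.5, -0.2]
width: 0.0605
```

{"method": "move_arm", "body": {
  "deltas": [
    [0, 0, 5, 0, 0, 0],
    [0, 0, 15, 0, 0, 0],
    [0, 0, 20, 0, 0, 0],
    [0, 0, 20, 0, 0, 0],
    [0, 0, 20, 0, 0, 0]
  ]
}}

```text
t: 28.3
eef_pos: [0.4756, 0.0219, 0.3401]
ee_rot: [-3.141, -0.0, 3.014]
force: [0.1, 0.4, 0.3]
width: 0.0805
```

{"method": "move_arm", "body": {
  "deltas": [
    [0, 0, 20, 0, 0, 0],
    [0, 0, 20, 0, 0, 0],
    [0, 0, 20, 0, 0, 0],
    [0, 0, 10, 0, 0, 0],
    [0, 0, 0, 0, 0, 0]
  ]
}}

```text
t: 28.72
eef_pos: [0.4761, 0.0221, 0.4114]
ee_rot: [3.14, 0.004, 3.014]
force: [-0.4, 0.4, 1.1]
width: 0.0811
```

```bash
python3 s.py
python3 - <<'E'
from h import *
st=arm.get_state();w=arm.grab_frame('wrist');K,T=camT('wrist',st)
for t,z in(('driver_mid',.1),('stand_mouth',.06)):
    print(t,[(np.round(d['xy'],1).tolist(),round(d['score'],2),atz(d['xy'],z,K,T)[:2].round(4).tolist()) for d in arm.spot_point(t,'wrist')])
s=arm.grab_frame('scene')
ps=[];xs=[]
for i,j in((0,0),(379,0),(379,379),(0,379)):
  ps.append(proj([.4745+(190-j)/3500,.0215+(190-i)/3500,.135],K,T));xs.append((i,j))
o=cv2.warpPerspective(w,cv2.getPerspectiveTransform(np.float32(ps),np.float32(xs)),(380,380),flags=cv2.INTER_CUBIC)
save('v10',np.hstack([o,cv2.resize(s[145:245,225:325],(380,380),interpolation=cv2.INTER_CUBIC)]))
E
```

```text
28.72 [0.4761 0.0221 0.4114] [3.1396 0.004  3.0141] [-0.42  0.43  1.08] [-0.011 -0.085  0.021] -0.001
driver_mid [([256.7, 176.6], 0.76, [0.4729, 0.0243]), ([281.1, 261.3], 0.73, [0.5848, 0.0407])]
stand_mouth [([258.2, 171.5], 0.65, [0.4773, 0.0259])]
```

View pics/v10.png

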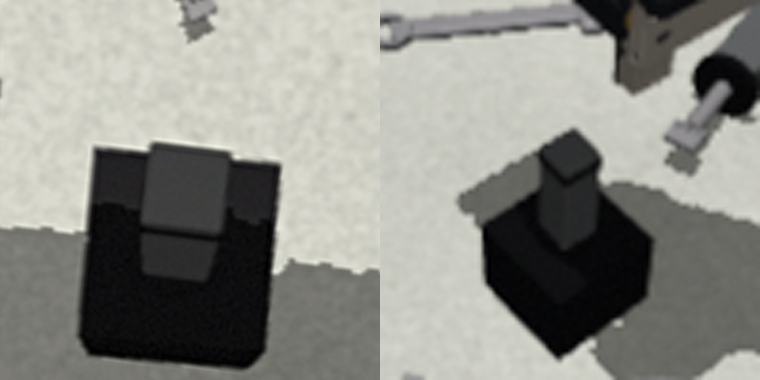

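The driver stands upright in the stand, with its top centre at (0.4745, 0.0226). One more comparison of the scene before and after, to make sure the look-alikes weren't disturbed.

Run:
```python
from h import *
s=arm.grab_frame('scene');save('scene2',s);a=cv2.cvtColor(cv2.imread('pics/scene.png'),cv2.COLOR_BGR2RGB)
f=lambda i:cv2.resize(i[60:320,60:360],(395,342))
save('v11',np.hstack([f(a),f(s)]))
```

```text
(no output)
```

View pics/v11.png

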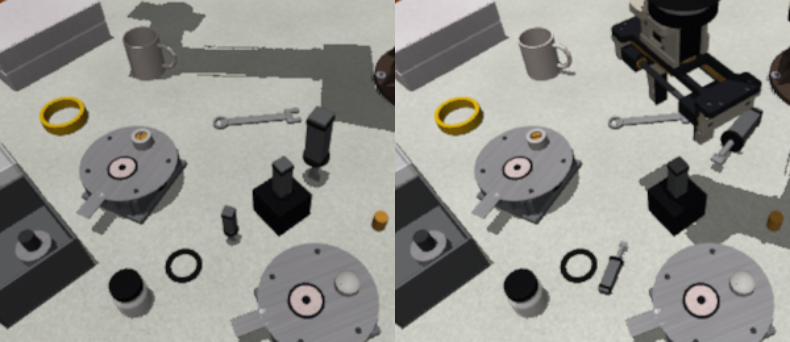

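The two look-alike drivers have tipped over. They already lay down in the wrist view at t = 2.9 s, before the gripper was ever below z = 0.36 m near them, so they fell on their own. The rest (mug, tape, wrench, gasket, jar, bush) hasn't moved. Handing in.

```bash
python3 -c "
from station import arm
print(arm.job_done())"
```

```text
the job is handed in; nothing more can be done
None
```

The lock screw is turned to its stop, the middle-sized screwdriver is back upright in its stand and released, and the job is handed in at about 29 s.

- **Slot:** no searching was needed. The blade went straight in and met the slot bottom at the expected 7 mm depth. The push stayed around 3 N, and the screw went down less than about 1 mm.
- **Turn:** I turned the tool about 103° clockwise, part of it slack in the slot. The torque then rose from about 0.08 to 0.19 N m, and I stopped there. In the pictures the slot had turned about 88° ± 3°, which agrees with the 1.57 rad stop.
- **Stand:** the handle's top centre is within about 1.5 mm of where it started. I judged upright and seated from the picture and from returning to the pick-up height; there was no clear touch-down force. One network estimate put the handle and the hole about 4–5 mm apart. That disagrees with my own measurement, but is within the 8 mm allowed.
- **Other things on the bench:** the listed bystanders I compared before and after (mug, tape, wrench, gasket, jar, bush) look unmoved.
- **The other two drivers:** both look-alikes, not on that list, have fallen over. They already lay down at t = 2.9 s, before the gripper came near them, so I believe they fell on their own. I left them alone.

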